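# Open the charging box for the drone packs

### The job

Open the steel charging box so the battery pack in it can cool: pinch the rubber pull on its lid, tip that end of the lid well up while the other end still rests in the rim, then lift the lid off and lay it flat and crosswise over the open box, and let go. The pull is only for prising, so now take the lid again by its two long sides at the middle, lift it clear of the box and lay it flat on the dark rubber mat, pull upwards, with nothing hanging over the mat's edges. Set it down without dropping it and do not disturb the drone, the radio controller or the screwdriver.

Things in the scene. Friction and masses are not known exactly. Their poses are not given: they have to be found in the camera images.
- box: Dark steel charging box, fixed, 198 (x) x 84 (y) x 90 mm high; origin at the centre of its underside, z up. Its top has a pocket 178 x 64 mm, 12 mm deep, whose ledge (78 mm up) carries the lid; the rim round it is 10 mm thick. Inside the ledge the mouth is 158 x 46 mm; the battery pack fixed inside reaches only 42 mm up, so fingers can dip into the mouth.
- lid: Loose aluminium lid, about 0.33 kg, a plate 170 (x) x 58 (y) x 12 mm; origin at the centre of its underside (balances within 4 mm of it), z up. At the start it lies in the pocket, top flush with the rim, 3 to 4 mm play, axes as the box's. Near its +x end stands the rubber pull, a block 34 mm wide (y), 14 mm long (x), 28 mm high above the plate, 73 mm from the centre.
- lid_pull (a point): Top centre of the lid's rubber pull, 73 mm along the lid's +x and 40 mm above its underside.
- lid_pull_end (a point): Middle of the lid's bottom edge at the pull end (85 mm along +x from the lid's origin).
- lid_far_end (a point): Middle of the lid's bottom edge at the end away from the pull (85 mm along -x from the lid's origin); it rests on the ledge while the lid is tipped.
- mat: Plain dark rubber work mat, fixed, 240 (x) x 140 (y) mm, 4 mm thick; origin at the centre of its underside, z up.
- quad: Small four-motor drone with a black pack strapped on top, about 200 x 200 mm plus propeller tips, 80 mm high; bystander, origin under its centre.
- controller: Black hand-held radio controller with two sticks, 110 x 160 mm, 65 mm high to the stick tips, stub aerial reaching 105 mm along its +x; bystander, origin under its centre.
- driver: Screwdriver lying on the table, about 200 mm long along its x; bystander, origin on its underside near its middle.
Mind the look-alikes: they are no part of the job. Of the things shaped like the lid, the aluminium one is meant.

How it is judged:
On the way, in this order (a step that is already met when the one before it is completed fails the run):
1. the lid is tipped up by more than 0.2 rad, pull end up, gripped near the pull, while its other end is still within 10 mm of the ledge (angle between lid's own z axis and vertical above 0.2 rad and z of lid_far_end in the frame of box below 0.088 m and z of lid_pull_end in the frame of box above 0.1 m and distance between the grasp point and lid_pull below 0.06 m and contact force between the fingers and lid above 0.5 N), for 0.1 s.
2. the lid lies on top of the box, flat (within 0.12 rad) and crosswise (more than 0.9 rad from the box's length), let go and still (angle between the x axis of lid and the x axis of box, either way round above 0.9 rad and angle between lid's own z axis and vertical below 0.12 rad and contact force between lid and box above 0.5 N and contact force between the fingers and lid below 0.05 N and linear speed of lid below 0.03 m/s and angular speed of lid below 0.2 rad/s), for 0.2 s.
3. the lid, gripped within 35 mm of its middle, is lifted at least 25 mm clear of the box top (contact force between the fingers and lid above 0.5 N and horizontal distance between the grasp point and lid below 0.035 m and z of lid in the frame of box above 0.115 m), for 0.1 s.
At the end, for the whole second after the job is handed in: The lid lies at rest, let go, flat on the mat (within 0.06 rad, pull up, underside less than 10 mm above the table), with both end-middles inside the mat: at most 125 mm along and 45 mm across from the mat's centre (x of lid_pull_end in the frame of mat between -0.125 and 0.125 m and y of lid_pull_end in the frame of mat between -0.045 and 0.045 m and x of lid_far_end in the frame of mat between -0.125 and 0.125 m and y of lid_far_end in the frame of mat between -0.045 and 0.045 m and angle between lid's own z axis and vertical below 0.06 rad and height (world z) of lid below 0.01 m and contact force between the fingers and lid below 0.05 N and linear speed of lid below 0.02 m/s and angular speed of lid below 0.1 rad/s); the robot touches nothing.
It fails at once if the drone is moved by more than 25 mm (distance of quad from where it was at the start of the episode above 0.025 m).
It fails at once if the radio controller is moved by more than 25 mm (distance of controller from where it was at the start of the episode above 0.025 m).
It fails at once if the screwdriver is moved by more than 25 mm (distance of driver from where it was at the start of the episode above 0.025 m).
It fails at once if the lid is dropped (moves faster than 0.7 m/s with no finger on it) (contact force between the fingers and lid below 0.05 N and linear speed of lid above 0.7 m/s).
It also fails if it takes over 51 s, if anything falls off the work surface, if the arm or the gripper's body presses on something with over 40 N, if the wrist force passes 120 N, or if a joint passes its speed limit or range.

### The arm

A 7-joint arm with a two-finger parallel gripper is mounted at the origin on the work surface. World frame = base frame: x ahead of the robot, y to its left, z up, the work surface at z = 0. Lengths are in m, angles in rad, forces in N, time in s.
With the tool pointing down it reaches from about 0.35 to 0.9 m from the base axis. Payload 19.9 kg.
Tool frame: the origin (TCP) lies midway between the tips of the shut fingers; the grasp point (between the pads) lies 19 mm behind it; z points along the fingers, y is the line along which they close (so a half turn about z gives the same grasp; the last joint's range is limited). The gripper opens to 94 mm and grips with 3 to 60 N. Pads are 16 mm wide; open, the fingers measure 119 mm over their backs; the gripper's body (75 mm by 177 mm) begins 78 mm behind the grasp point.
Start: joints at [-1.312, 0.417, -0.01, 1.614, 0.005, 1.111, -0.053], TCP at [0.185, 0.597, 0.205] pointing down, gripper open.
Joint ranges: [-2.81, 2.81], [-0.39, 2.02], [-1.27, 1.25], [0.06, 2.57], [-1.19, 4.33], [0.19, 2], [-2.82, 2.82]. Speed limits (rad/s): [1.89, 1.89, 2.39, 2.39, 3.01, 3.01, 3.01].

### API

Orientations are given as a unit quaternion [x, y, z, w].
In Python, from cell import * gives the robot as it stands.
- The arm moves only by the tool drive_tool, never from a script. Its arguments are lists of equal length, an entry for each row: "hand": the finger opening in m, from 0 to 0.094; "xyz": the shift along the world's x, y, z in m, a list of three; "dr": the turn, a rotation vector about the world's x, y, z in degrees, a list of three. In form: {"hand": [hand, ...], "xyz": [[x, y, z], ...], "dr": [[wx, wy, wz], ...]}. A call has 1 to 12 rows; each row shifts and turns the commanded pose from where the row before left it; what a row does not reach is not made up. A row lasts 1/8 s, in which the tool goes at most 62.5 mm and 10.7 degrees, less where a joint would pass 70% of its speed; a pose out of reach is approached as far as the arm can. A call with a gripper value outside its range is refused whole. The fingers move at their own pace and stop on an object; "newtons" is the grip in N (left out, the last holds). Time passes only in rows, so rows that do not move let the fingers close. It gives the time, the measured TCP pose, the force, the opening and the grip force at its end, in the units of the state.
- sense(): the state, without advancing time (a new reading comes with each control period).
- get_image(name): name is "scene" or "top" or "wrist"; returns (picture, depth): 400x640x3 uint8, red, green, blue; 400x640 float32, m along the optical axis (not along the pixel's ray), 0 where there is no reading.
- get_calibration(name): a dict with "K" (3x3 intrinsics, pixels), "R" (3x3) and "t" (3): a world point X has camera coordinates R X + t. Camera axes: x right, y down, z forward; pixel columns grow to the right and rows downward; lengths in m; the calibration is good to about 2 mm. The wrist camera is an equidistant fisheye: a pixel r from the principal point sees the ray r / f radians off the axis. A picture is of the moment at which its call begins: read the wrist's pose just before it. get_calibration takes no time and is no camera call; for the wrist camera it gives the pose at the moment of the call.
- job_done(): hands the job in; it is judged then, once.
The state is a dict: "t": time; "joint_positions": joint angles; "joint_velocities": joint speeds; "joint_torque": joint torques, N m; "eef_pos": TCP position; "orientation": TCP orientation; "contact_force": force on the tool from outside, world axes, zero at the start; "wrist_torque": the same for the moment, N m; "opening": opening from 0.0 (shut) to 1.0 (fully open); "gripper_force": force on a finger pad.
Only numpy, scipy, OpenCV 4.12 (cv2) and the standard library are available. Lean on these libraries where they do the work, as an engineer would, in place of code of your own. Each camera call takes 0.05 s, during which the arm holds its last target. There are 200 camera calls.

## Working session

There is one attempt and no reset: what is moved stays moved. The work goes in short steps, Python scripts to look and compute and a tool call to move; the robot and the scene stay as the last step left them, time stands still between calls to the robot, and variables do not carry over. Pictures are saved under pics/ and viewed, at most 10 in all, crops included, and the job is handed in when it is done.

Besides the shell and the picture viewer there is one more tool, called after ">>>" as name(argument=value, ...) on one line, values as JSON. drive_tool: Moves the arm, as the interface text tells. Its arguments: {"type":"object","properties":{"hand":{"type":"array","items":{"type":"number"}},"xyz":{"type":"array","items":{"type":"array","items":{"type":"number"}}},"dr":{"type":"array","items":{"type":"array","items":{"type":"number"}}},"newtons":{"type":"number"}},"required":["hand","xyz","dr"]}

```bash
ls; mkdir -p pics
cat > h.py <<'E'
from cell import *
import numpy as np, cv2
def snap(n,f):
    im,d=get_image(n); c=get_calibration(n)
    cv2.imwrite(f'pics/{f}.png',im[:,:,::-1]); np.savez(f'pics/{f}.npz',d=d,im=im,**{k:np.array(c[k]) for k in 'KRt'})
def world(f):
    z=np.load(f'pics/{f}.npz'); d=z['d']; v,u=np.mgrid[:400,:640]
    p=np.stack([u,v,np.ones_like(u)],-1)@np.linalg.inv(z['K']).T*d[...,None]
    return (p-z['t'])@z['R'], d, z['im']
E
python3 - <<'E'
from h import *
s=sense(); print(s)
snap('top','top0'); snap('scene','scene0')
a=cv2.imread('pics/top0.png'); b=cv2.imread('pics/scene0.png')
cv2.imwrite('pics/both.png',cv2.resize(np.vstack([a,b]),(480,600)))
c=get_calibration('top'); print(c)
E
```

```text
pics
{'t': 0.0, 'joint_positions': array([-1.31148513,  0.41800456, -0.01029003,  1.61414792,  0.00468336,
        1.1106872 , -0.0529848 ]), 'joint_velocities': array([ 0.00087353,  0.00018578, -0.00024658,  0.00070997, -0.00139904,
        0.00191948,  0.00105461]), 'joint_torque': array([-2.43608474e-04, -8.51253390e+01,  6.38685767e-01, -4.25971878e+01,
       -4.88549389e-02,  1.87630055e-02,  1.25501469e-04]), 'eef_pos': array([0.18509091, 0.59658256, 0.20481729]), 'orientation': array([ 1.49837115e-01,  9.88710506e-01, -6.09437134e-04, -5.11622858e-05]), 'contact_force': array([0.57652244, 0.51293765, 0.08799811]), 'wrist_torque': array([-0.02260152,  0.04027878, -0.01064066]), 'gripper_force': 0.0, 'opening': 0.9983098345307337}
{'K': array([[370.72340353,   0.        , 319.45802951],
       [  0.        , 370.72340353, 196.96786515],
       [  0.        ,   0.        ,   1.        ]]), 'R': array([[ 0.01253302, -0.99988505, -0.00853338],
       [-0.99381112, -0.01151397, -0.11048476],
       [ 0.11037381,  0.00986528, -0.99384118]]), 't': array([0.06404245, 0.56601025, 0.95544192])}
```

View pics/top0.png

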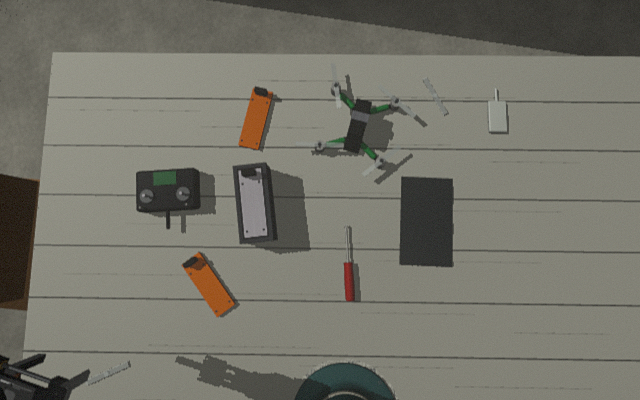

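View pics/scene0.png

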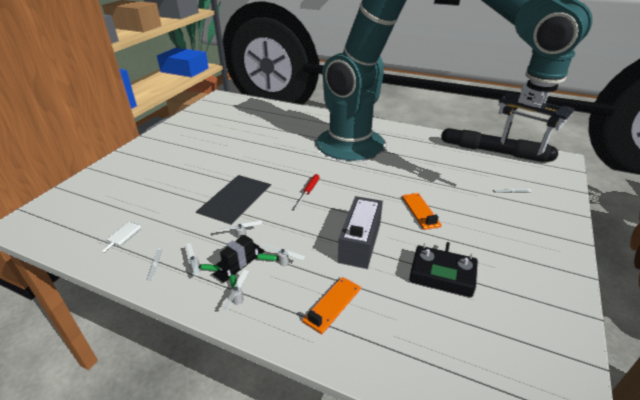

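The top view shows the box at (254,203) with the aluminium lid in it and the pull at its far end (250,172). The mat is at (427,221) and the screwdriver at (349,265). The drone (358,125) and the controller (168,190) are beside them.

Run:
```python
from h import *
P,d,im=world('top0')
def rect(m,name):
    p=P[m][:,:2]; r=cv2.minAreaRect((p*1000).astype(np.float32)); print(name,m.sum(),np.round(r[0],1),np.round(r[1],1),round(r[2],1),'z med',np.round(np.median(P[m][:,2]),4))
    return r
sub=np.zeros((400,640),bool); sub[150:255,225:285]=1
z=P[...,2]; valid=d>0
def big(m):
    m=cv2.morphologyEx(m.astype(np.uint8),cv2.MORPH_OPEN,np.ones((3,3))); n,l,s,_=cv2.connectedComponentsWithStats(m); return l==1+np.argmax(s[1:,4])
rect(big(sub&valid&(z>.08)&(z<.1)),'boxtop')
pull=sub&valid&(z>.108)&(z<.13); rect(pull,'pull')
g=im.mean(-1); rect(big(sub&valid&(z>.08)&(z<.1)&(g>110)),'lid')
s2=np.zeros_like(sub); s2[165:280,390:465]=1
rect(big(s2&valid&(g<70)),'mat')
t=np.zeros_like(sub); t[210:310,300:330]=1; print('table z',np.median(z[t&valid]))
for n,(a,b,c,e) in dict(drv=(220,305,335,360),quad=(60,185,305,430),ctrl=(160,235,130,210)).items():
    s3=np.zeros_like(sub); s3[a:b,c:e]=1; m=s3&valid&(z>.012)
    print(n,P[m].min(0).round(3),P[m].max(0).round(3))
s3=np.zeros_like(sub); s3[240:325,170:245]=1; m=s3&valid&(z>.008);print('orange',P[m].min(0).round(3),P[m].max(0).round(3))
s3=np.zeros_like(sub); s3[80:155,230:275]=1; m=s3&valid&(z>.008);print('orange2',P[m].min(0).round(3),P[m].max(0).round(3))
```

```text
boxtop 2426 [544.7 238. ] [198.   84.7] 7.4 z med 0.0911
pull 92 [616.8 246.8] [14.9 33.5] 7.2 z med 0.1186
lid 1265 [536.7 237.4] [154.2  56.9] 7.6 z med 0.0912
mat 4540 [ 506.5 -219.2] [143.  238.3] 88.3 z med 0.0053
table z 0.001325052766046885
drv [ 0.297 -0.023  0.013] [0.495 0.004 0.031]
quad [ 0.621 -0.183  0.012] [0.935 0.111 0.085]
ctrl [0.478 0.395 0.012] [0.642 0.561 0.068]
orange [0.25  0.254 0.008] [0.449 0.439 0.096]
orange2 [0.699 0.208 0.008] [0.877 0.298 0.045]
```

>>> drive_tool(hand=[0.05,0.05,0.05,0.05,0.05,0.05,0.05,0.05,0.05,0.05,0.05,0.05], xyz=[[0.036,-0.0291,0],[0.036,-0.0291,0],[0.036,-0.0291,0],[0.036,-0.0291,0],[0.036,-0.0291,0],[0.036,-0.0291,0],[0.036,-0.0291,0],[0.036,-0.0291,0],[0.036,-0.0291,0],[0.036,-0.0291,0],[0.036,-0.0291,0],[0.036,-0.0291,0]], dr=[[0,0,-5.44],[0,0,-5.44],[0,0,-5.44],[0,0,-5.44],[0,0,-5.44],[0,0,-5.44],[0,0,-5.44],[0,0,-5.44],[0,0,-5.44],[0,0,-5.44],[0,0,-5.44],[0,0,-5.44]], newtons=40)

```text
t: 1.6
eef_pos: [0.6181, 0.2467, 0.2052]
orientation: [0.661, 0.751, -0.0, -0.0]
contact_force: [0.0, 1.0, -0.1]
opening: 0.532
gripper_force: 0.0
```

>>> drive_tool(hand=[0.05,0.05], xyz=[[0,0,-0.025],[0,0,0]], dr=[[0,0,0],[0,0,0]])

```text
t: 1.85
eef_pos: [0.6162, 0.2473, 0.1785]
orientation: [0.66, 0.752, -0.002, -0.001]
contact_force: [-0.8, 0.6, -0.4]
opening: 0.531
gripper_force: 0.0
```

```bash
cat >> h.py <<'E'
from scipy.spatial.transform import Rotation as Rn
def pose():
    s=sense(); R=Rn.from_quat(s['orientation']).as_matrix()
    print('t',round(s['t'],2),'tcp',np.round(s['eef_pos'],4),'yaw_y',round(np.degrees(np.arctan2(R[1,1],R[0,1])),1),'z',R[:,2].round(3),'F',s['contact_force'].round(1),'open',round(s['opening']*94,1),'g',round(s['gripper_force'],1),'q',s['joint_positions'].round(2))
E
python3 - <<'E'
from h import *
pose(); snap('wrist','w1'); print(get_calibration('wrist'))
E
```

```text
t 1.85 tcp [0.6162 0.2473 0.1785] yaw_y 7.5 z [-0.003 -0.002 -1.   ] F [-0.8  0.6 -0.4] open 49.9 g 0.0 q [-0.69  0.54  0.38  1.54 -0.21  1.11 -0.13]
{'K': array([[309.70691629,   0.        , 323.6716217 ],
       [  0.        , 309.70691629, 197.67388349],
       [  0.        ,   0.        ,   1.        ]]), 'R': array([[ 0.9913648 ,  0.1311254 , -0.00139954],
       [ 0.12709387, -0.95814682,  0.25651867],
       [ 0.03229514, -0.25448145, -0.96653826]]), 't': array([-0.6438788 ,  0.13875927,  0.40909171])}
```

View pics/w1.png

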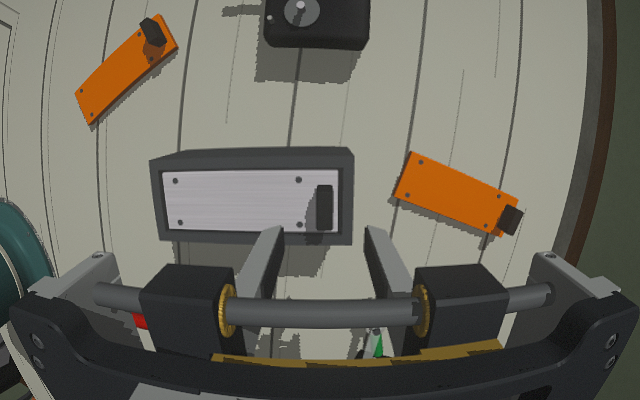

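The wrist view shows the pull at about (325,207), with the two fingers on either side of it along the lid. I'll descend and pinch it.

>>> drive_tool(hand=[0.05,0.05,0.05,0.05,0.012,0.01,0.01,0.01,0.01], xyz=[[0.0005,0,-0.03],[0,0,-0.03],[0,0,-0.018],[0,0,-0.007],[0,0,0],[0,0,0],[0,0,0],[0,0,0],[0,0,0]], dr=[[0,0,0],[0,0,0],[0,0,0],[0,0,0],[0,0,0],[0,0,0],[0,0,0],[0,0,0],[0,0,0]], newtons=45)

```text
t: 3.02
eef_pos: [0.6177, 0.2478, 0.0958]
orientation: [0.659, 0.752, 0.0, -0.0]
contact_force: [-2.3, -0.1, 6.0]
opening: 0.144
gripper_force: 45.0
```

Run:
```python
from h import *
pose()
a=np.radians(7.4); 
prev=np.zeros(2)
for k in range(1,8):
    t=np.radians(3*k); c=np.array([158*(np.cos(t)-1)-4*np.sin(t),158*np.sin(t)+4*(np.cos(t)-1)+.4*k]); dd=c-prev; prev=c
    print(k,np.round([dd[0]*np.cos(a),dd[0]*np.sin(a),dd[1]],1))
print('axis per 3deg',np.round([3*np.sin(a),-3*np.cos(a)],3))
```

```text
t 3.02 tcp [0.6177 0.2478 0.0958] yaw_y 7.5 z [ 0.  0. -1.] F [-2.3 -0.1  6. ] open 13.5 g 45.0 q [-0.67  0.62  0.35  1.6  -0.25  0.96 -0.11]
1 [-0.4 -0.1  8.7]
2 [-0.9 -0.1  8.6]
3 [-1.3 -0.2  8.6]
4 [-1.7 -0.2  8.5]
5 [-2.1 -0.3  8.4]
6 [-2.5 -0.3  8.3]
7 [-2.9 -0.4  8.1]
axis per 3deg [ 0.386 -2.975]
```

>>> drive_tool(hand=[0.01,0.01,0.01,0.01,0.01,0.01,0.01,0.01], xyz=[[-0.0004,-0.0001,0.0087],[-0.0009,-0.0001,0.0086],[-0.0013,-0.0002,0.0086],[-0.0017,-0.0002,0.0085],[-0.0021,-0.0003,0.0084],[-0.0025,-0.0003,0.0083],[0,0,0],[0,0,0]], dr=[[0.386,-2.975,0],[0.386,-2.975,0],[0.386,-2.975,0],[0.386,-2.975,0],[0.386,-2.975,0],[0.386,-2.975,0],[0,0,0],[0,0,0]], newtons=45)

```text
t: 4.03
eef_pos: [0.6089, 0.2466, 0.1463]
orientation: [0.651, 0.743, 0.117, 0.103]
contact_force: [-0.5, -0.8, -3.5]
opening: 0.143
gripper_force: 45.0
```

Run:
```python
from h import *
pose(); snap('scene','s1'); snap('wrist','w2')
a=cv2.imread('pics/s1.png')[120:320,240:460]; b=cv2.imread('pics/w2.png')
cv2.imwrite('pics/m1.png',np.vstack([cv2.resize(a,(440,400))[:300],cv2.resize(b,(440,275))]))
```

```text
t 4.03 tcp [0.6089 0.2466 0.1463] yaw_y 7.5 z [ 0.305  0.039 -0.951] F [-0.5 -0.8 -3.5] open 13.5 g 45.0 q [-0.84  0.41  0.44  1.87 -0.13  0.6  -0.23]
```

View pics/m1.png

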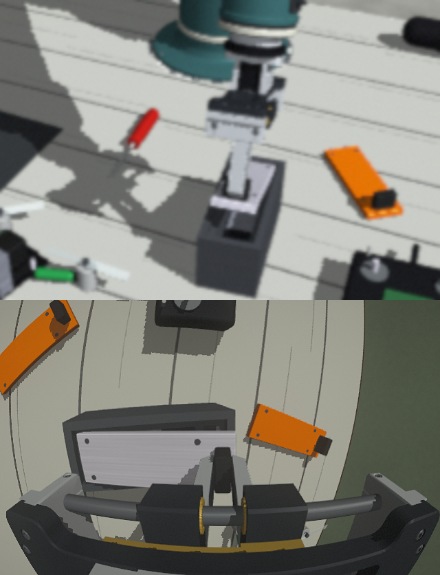

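The pull end is tipped up and the wrist tilt reads 18°. The far end is still in the pocket. Next I'll lift it out, level it and turn it crosswise.

>>> drive_tool(hand=[0.01,0.01,0.01,0.01,0.01,0.01,0.01,0.01,0.01,0.01,0.01], xyz=[[0,0,0.006],[0,0,0.01],[0,0,0.012],[0,0,0.012],[0,0,0.01],[0,0,0],[0,0,0],[0,0,0],[0,0,0],[0,0,0],[0,0,0]], dr=[[0,0,0],[0,0,0],[0,0,0],[0,0,0],[-0.386,2.975,0],[-0.386,2.975,0],[-0.386,2.975,0],[-0.386,2.975,0],[-0.386,2.975,0],[-0.386,2.975,0],[0,0,0]], newtons=55)

```text
t: 5.5
eef_pos: [0.6094, 0.2463, 0.1968]
orientation: [0.66, 0.752, 0.0, 0.0]
contact_force: [-0.4, -0.8, -3.8]
opening: 0.144
gripper_force: 55.0
```

>>> drive_tool(hand=[0.01,0.01,0.01,0.01,0.01,0.01,0.01,0.01,0.01,0.01,0.01,0.01], xyz=[[-0.0061,0.0053,0],[-0.0061,0.0053,0],[-0.0061,0.0053,0],[-0.0061,0.0053,0],[-0.0061,0.0053,0],[-0.0061,0.0053,0],[-0.0061,0.0053,0],[-0.0061,0.0053,0],[-0.0061,0.0053,0],[-0.0061,0.0053,0],[-0.0061,0.0053,0],[-0.0061,0.0053,0]], dr=[[0,0,7.5],[0,0,7.5],[0,0,7.5],[0,0,7.5],[0,0,7.5],[0,0,7.5],[0,0,7.5],[0,0,7.5],[0,0,7.5],[0,0,7.5],[0,0,7.5],[0,0,7.5]])

```text
t: 7.0
eef_pos: [0.5352, 0.3104, 0.197]
orientation: [-0.068, 0.998, 0.0, 0.001]
contact_force: [-0.1, 0.5, -3.3]
opening: 0.145
gripper_force: 55.0
```

Run:
```python
from h import *
pose(); snap('scene','s2'); snap('top','t2'); pose()
a=cv2.imread('pics/s2.png')[60:340,240:520]; b=cv2.imread('pics/t2.png')[110:310,130:330]
cv2.imwrite('pics/m2.png',np.hstack([cv2.resize(a,(400,400)),cv2.resize(b,(400,400))]))
```

```text
t 7.0 tcp [0.5352 0.3104 0.197 ] yaw_y 97.7 z [ 0.002  0.    -1.   ] F [-0.1  0.5 -3.3] open 13.6 g 55.0 q [-0.63  0.41  0.07  1.64 -0.03  1.09  1.16]
t 7.1 tcp [0.5349 0.3109 0.197 ] yaw_y 97.7 z [ 0.001  0.001 -1.   ] F [-0.   0.9 -1.9] open 13.6 g 55.0 q [-0.63  0.41  0.07  1.64 -0.03  1.09  1.15]
```

View pics/m2.png

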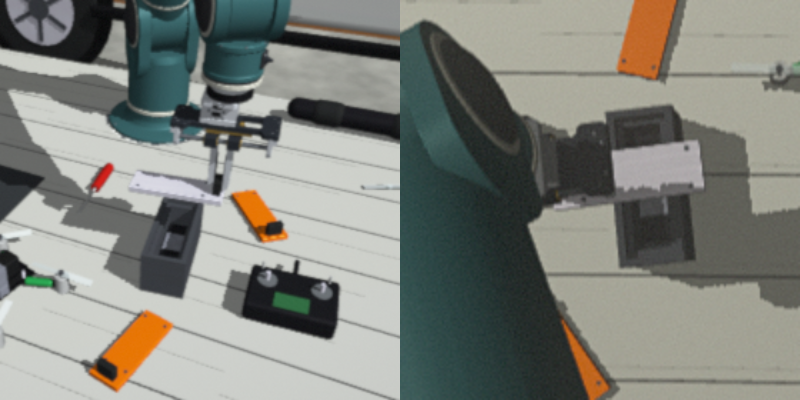

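The lid hangs level and crosswise over the box. In the top view the plate lies at crop (612–705, 140–195). I'll measure its tilt and height from depth.

```bash
cat >> h.py <<'E'
def plane(f,win,zr):
    P,d,im=world(f); m=np.zeros(d.shape,bool); r0,r1,c0,c1=win; m[r0:r1,c0:c1]=1
    m&=(d>0)&(P[...,2]>zr[0])&(P[...,2]<zr[1])&(im.min(-1)>90)
    m=cv2.erode(m.astype(np.uint8),np.ones((3,3)))>0
    p=P[m]; A=np.c_[p[:,:2]-p[:,:2].mean(0),np.ones(len(p))]; c=np.linalg.lstsq(A,p[:,2],rcond=None)[0]
    r=cv2.minAreaRect((p[:,:2]*1000).astype(np.float32))
    print(f,len(p),'slope deg',np.degrees(c[:2]).round(2),'z',c[2].round(4),'mean',p[:,:2].mean(0).round(4),'rect',np.round(r[0],1),np.round(r[1],1),round(r[2],1),'ymin',p[:,1].min().round(4))
E
python3 - <<'E'
from h import *
plane('t2',(172,215,228,290),(.15,.24))
E
```

```text
t2 898 slope deg [-0.16  0.2 ] z 0.1921 mean [0.5516 0.2063] rect [551.5 205.4] [52.1 93.7] 8.1 ymin 0.1568
```

>>> drive_tool(hand=[0.01,0.01,0.01,0.01,0.01,0.01,0.01,0.01,0.01], xyz=[[0,0,-0.02],[0,0,-0.03],[0,0,-0.02],[0,0,-0.01],[0,0,-0.004],[0,0,-0.002],[0,0,-0.0015],[0,0,-0.001],[0,0,0]], dr=[[0,0,0],[0,0,0],[0,0,0],[0,0,0],[0,0,0],[0,0,0],[0,0,0],[0,0,0],[0,0,0]])

```text
t: 8.22
eef_pos: [0.5356, 0.3102, 0.1082]
orientation: [-0.065, 0.998, 0.0, 0.0]
contact_force: [-0.6, 0.4, -2.5]
opening: 0.146
gripper_force: 55.0
```

>>> drive_tool(hand=[0.01,0.01,0.01], xyz=[[0,0,-0.0008],[0,0,-0.0007],[0,0,0]], dr=[[0,0,0],[0,0,0],[0,0,0]])

```text
t: 8.6
eef_pos: [0.5358, 0.3104, 0.1076]
orientation: [-0.065, 0.998, 0.0, 0.0]
contact_force: [-5.0, -0.7, 12.8]
opening: 0.146
gripper_force: 55.0
```

>>> drive_tool(hand=[0.01,0.05,0.05,0.05,0.05,0.05,0.05], xyz=[[0,0,0.0012],[0,0,0],[0,0,0],[0,0,0],[0,0,0.02],[0,0,0.03],[0,0,0.04]], dr=[[0,0,0],[0,0,0],[0,0,0],[0,0,0],[0,0,0],[0,0,0],[0,0,0]])

```text
t: 9.48
eef_pos: [0.5352, 0.3099, 0.198]
orientation: [-0.065, 0.998, -0.0, -0.001]
contact_force: [0.2, 0.7, -0.3]
opening: 0.534
gripper_force: 0.0
```

>>> drive_tool(hand=[0.094,0.094,0.094,0.094,0.094,0.094,0.094,0.094,0.094,0.094], xyz=[[0.001,-0.0073,0.002],[0.001,-0.0073,0],[0.001,-0.0073,0],[0.001,-0.0073,0],[0.001,-0.0073,0],[0.001,-0.0073,0],[0.001,-0.0073,0],[0.001,-0.0073,0],[0.001,-0.0073,0],[0,-0.0067,0]], dr=[[0,0,-9],[0,0,-9],[0,0,-9],[0,0,-9],[0,0,-9],[0,0,-9],[0,0,-9],[0,0,-9],[0,0,-9],[0,0,-9]])

```text
t: 10.72
eef_pos: [0.5446, 0.2374, 0.1997]
orientation: [0.661, 0.75, -0.0, 0.0]
contact_force: [-1.4, -0.4, -0.3]
opening: 0.998
gripper_force: 0.0
```

Run:
```python
from h import *
pose(); snap('wrist','w3'); snap('top','t3'); pose()
a=cv2.imread('pics/w3.png'); b=cv2.imread('pics/t3.png')[110:310,130:330]
cv2.imwrite('pics/m3.png',np.hstack([cv2.resize(a,(480,300)),cv2.resize(b,(300,300))]))
plane('t3',(172,215,205,300),(.08,.12))
```

```text
t 10.72 tcp [0.5446 0.2374 0.1997] yaw_y 7.2 z [-0. -0. -1.] F [-1.4 -0.4 -0.3] open 93.8 g 0.0 q [-0.77  0.39  0.4   1.71 -0.17  1.08 -0.19]
t 10.82 tcp [0.5447 0.2371 0.1998] yaw_y 7.3 z [ 0. -0. -1.] F [-0.5 -0.7  0.3] open 93.9 g 0.0 q [-0.77  0.39  0.4   1.71 -0.17  1.08 -0.19]
t3 749 slope deg [0.36 0.06] z 0.1032 mean [0.5509 0.2038] rect [551.1 202.9] [52.9 90.4] 7.7 ymin 0.1547
```

View pics/m3.png

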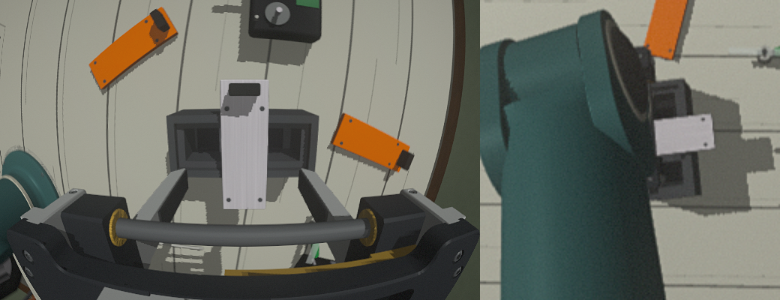

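The lid lies flat and crosswise, released. In the wrist view the plate is at (245,145) between the open fingers. I'll dip the fingers into the mouth and grip the lid's middle.

>>> drive_tool(hand=[0.094,0.094,0.094,0.094,0.094,0.05,0.05,0.05,0.05], xyz=[[0.0015,0.001,-0.035],[0,0,-0.035],[0,0,-0.03],[0,0,-0.016],[0,0,-0.006],[0,0,0],[0,0,0],[0,0,0],[0,0,0]], dr=[[0,0,0.4],[0,0,0],[0,0,0],[0,0,0],[0,0,0],[0,0,0],[0,0,0],[0,0,0],[0,0,0]], newtons=45)

```text
t: 11.95
eef_pos: [0.5462, 0.2389, 0.0781]
orientation: [0.657, 0.754, 0.0, 0.0]
contact_force: [2.1, 0.7, 3.1]
opening: 0.613
gripper_force: 41.6
```

>>> drive_tool(hand=[0.05,0.05,0.05,0.05,0.05,0.05], xyz=[[0,0,0.01],[0,0,0.025],[0,0,0.03],[0,0,0.03],[0,0,0.015],[0,0,0]], dr=[[0,0,0],[0,0,0],[0,0,0],[0,0,0],[0,0,0],[0,0,0]])

```text
t: 12.7
eef_pos: [0.5463, 0.2389, 0.1883]
orientation: [0.657, 0.754, 0.001, 0.0]
contact_force: [-0.4, 0.2, -3.5]
opening: 0.613
gripper_force: 45.0
```

>>> drive_tool(hand=[0.05,0.05,0.05,0.05,0.05,0.05,0.05,0.05,0.05,0.05,0.05,0.05], xyz=[[-0.0033,-0.0382,0],[-0.0033,-0.0382,0],[-0.0033,-0.0382,0],[-0.0033,-0.0382,0],[-0.0033,-0.0382,0],[-0.0033,-0.0382,0],[-0.0033,-0.0382,0],[-0.0033,-0.0382,0],[-0.0033,-0.0382,0],[-0.0033,-0.0382,0],[-0.0033,-0.0382,0],[-0.0033,-0.0382,0]], dr=[[0,0,-8.27],[0,0,-8.27],[0,0,-8.27],[0,0,-8.27],[0,0,-8.27],[0,0,-8.27],[0,0,-8.27],[0,0,-8.27],[0,0,-8.27],[0,0,-8.27],[0,0,-8.27],[0,0,-8.27]])

```text
t: 14.2
eef_pos: [0.5057, -0.2206, 0.1866]
orientation: [1.0, -0.014, -0.001, -0.0]
contact_force: [0.6, -0.1, -3.1]
opening: 0.612
gripper_force: 45.0
```

Run:
```python
from h import *
pose(); snap('wrist','w4'); snap('top','t4'); pose()
a=cv2.imread('pics/w4.png'); b=cv2.imread('pics/t4.png')[110:310,300:500]
cv2.imwrite('pics/m4.png',np.hstack([cv2.resize(a,(480,300)),cv2.resize(b,(300,300))]))
plane('t4',(150,290,380,480),(.16,.24))
```

```text
t 14.2 tcp [ 0.5057 -0.2206  0.1866] yaw_y -91.6 z [-0.002  0.    -1.   ] F [ 0.6 -0.1 -3.1] open 57.5 g 45.0 q [-0.34  0.43  0.89  1.84 -0.38  1.06 -0.9 ]
t 14.3 tcp [ 0.5047 -0.2236  0.1868] yaw_y -91.9 z [-0.002 -0.002 -1.   ] F [ 0.4  0.8 -1.9] open 57.6 g 45.0 q [-0.34  0.43  0.9   1.84 -0.38  1.06 -0.9 ]
t4 499 slope deg [-0.05 -0.73] z 0.2121 mean [ 0.479  -0.2123] rect [ 503.4 -219.3] [ 48.2 163.9] 87.2 ymin -0.2423
```

View pics/m4.png

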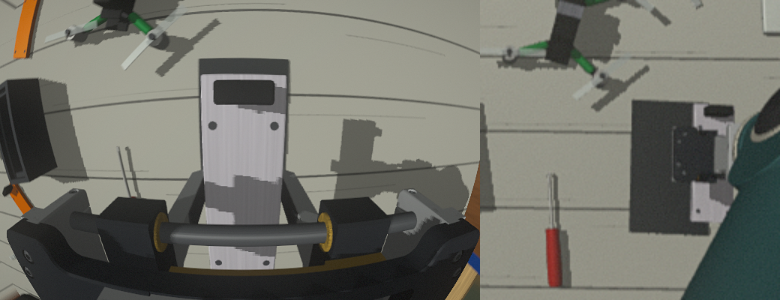

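The lid is level over the mat, but the fingertips reach 12 mm below its underside. They would hit the mat before the lid touched down. I'll take it back to the box top and regrip with the tips higher instead of dropping it.

>>> drive_tool(hand=[0.05,0.05,0.05,0.05,0.05,0.05,0.05,0.05,0.05,0.05,0.05,0.05], xyz=[[0.0033,0.0382,0],[0.0033,0.0382,0],[0.0033,0.0382,0],[0.0033,0.0382,0],[0.0033,0.0382,0],[0.0033,0.0382,0],[0.0033,0.0382,0],[0.0033,0.0382,0],[0.0033,0.0382,0],[0.0033,0.0382,0],[0.0033,0.0382,0],[0.0033,0.0382,0]], dr=[[0,0,8.27],[0,0,8.27],[0,0,8.27],[0,0,8.27],[0,0,8.27],[0,0,8.27],[0,0,8.27],[0,0,8.27],[0,0,8.27],[0,0,8.27],[0,0,8.27],[0,0,8.27]])

```text
t: 15.8
eef_pos: [0.5453, 0.2401, 0.1865]
orientation: [0.655, 0.756, -0.001, -0.0]
contact_force: [1.3, -0.4, -3.2]
opening: 0.609
gripper_force: 45.0
```

>>> drive_tool(hand=[0.05,0.05,0.05,0.05,0.05,0.05,0.05,0.05,0.05], xyz=[[0,0,0],[0,0,-0.02],[0,0,-0.03],[0,0,-0.03],[0,0,-0.018],[0,0,-0.006],[0,0,-0.003],[0,0,-0.002],[0,0,0]], dr=[[0,0,0],[0,0,0],[0,0,0],[0,0,0],[0,0,0],[0,0,0],[0,0,0],[0,0,0],[0,0,0]])

```text
t: 16.92
eef_pos: [0.5463, 0.2389, 0.0792]
orientation: [0.657, 0.754, 0.0, 0.0]
contact_force: [-0.6, -0.7, -2.0]
opening: 0.611
gripper_force: 45.0
```

>>> drive_tool(hand=[0.05,0.05,0.05], xyz=[[0,0,-0.0008],[0,0,-0.0006],[0,0,0]], dr=[[0,0,0],[0,0,0],[0,0,0]])

```text
t: 17.3
eef_pos: [0.5463, 0.2388, 0.0781]
orientation: [0.657, 0.754, 0.0, -0.0]
contact_force: [-3.5, -1.0, 8.0]
opening: 0.614
gripper_force: 45.0
```

>>> drive_tool(hand=[0.075,0.075,0.075,0.075,0.075,0.05,0.05,0.05,0.05], xyz=[[0,0,0.0005],[0,0,0],[0,0,0.006],[0,0,0.009],[0,0,0],[0,0,0],[0,0,0],[0,0,0],[0,0,0]], dr=[[0,0,0],[0,0,0],[0,0,0],[0,0,0],[0,0,0],[0,0,0],[0,0,0],[0,0,0],[0,0,0]], newtons=50)

```text
t: 18.42
eef_pos: [0.546, 0.2387, 0.0926]
orientation: [0.657, 0.754, -0.0, -0.0]
contact_force: [0.2, -0.4, -2.4]
opening: 0.61
gripper_force: 50.0
```

>>> drive_tool(hand=[0.05,0.05,0.05,0.05,0.05,0.05], xyz=[[0,0,0.008],[0,0,0.02],[0,0,0.03],[0,0,0.025],[0,0,0.015],[0,0,0]], dr=[[0,0,0],[0,0,0],[0,0,0],[0,0,0],[0,0,0],[0,0,0]])

```text
t: 19.18
eef_pos: [0.5464, 0.2389, 0.1915]
orientation: [0.657, 0.754, 0.001, 0.0]
contact_force: [0.1, -0.9, -3.2]
opening: 0.607
gripper_force: 50.0
```

>>> drive_tool(hand=[0.05,0.05,0.05,0.05,0.05,0.05,0.05,0.05,0.05,0.05,0.05,0.05], xyz=[[-0.0033,-0.0382,0],[-0.0033,-0.0382,0],[-0.0033,-0.0382,0],[-0.0033,-0.0382,0],[-0.0033,-0.0382,0],[-0.0033,-0.0382,0],[-0.0033,-0.0382,0],[-0.0033,-0.0382,0],[-0.0033,-0.0382,0],[-0.0033,-0.0382,0],[-0.0033,-0.0382,0],[-0.0033,-0.0382,0]], dr=[[0,0,-8.27],[0,0,-8.27],[0,0,-8.27],[0,0,-8.27],[0,0,-8.27],[0,0,-8.27],[0,0,-8.27],[0,0,-8.27],[0,0,-8.27],[0,0,-8.27],[0,0,-8.27],[0,0,-8.27]])

```text
t: 20.68
eef_pos: [0.5058, -0.2207, 0.1899]
orientation: [1.0, -0.014, -0.001, -0.0]
contact_force: [0.7, 0.8, -2.4]
opening: 0.608
gripper_force: 50.0
```

Run:
```python
from h import *
snap('top','t5'); pose(); plane('t5',(150,290,380,480),(.16,.24))
```

```text
t 20.73 tcp [ 0.5045 -0.2256  0.1903] yaw_y -92.3 z [-0.001 -0.002 -1.   ] F [-5.5 -3.4 -4. ] open 57.3 g 50.0 q [-0.34  0.43  0.91  1.83 -0.38  1.07 -0.9 ]
t5 558 slope deg [-0.24  0.05] z 0.2005 mean [ 0.4747 -0.2096] rect [ 505.3 -214.7] [ 50.7 164.3] 89.0 ymin -0.241
```

>>> drive_tool(hand=[0.05,0.05,0.05,0.05,0.05,0.05,0.05,0.05,0.05,0.05], xyz=[[0,0,0],[0,0,-0.03],[0,0,-0.04],[0,0,-0.04],[0,0,-0.035],[0,0,-0.02],[0,0,-0.01],[0,0,-0.005],[0,0,-0.002],[0,0,0]], dr=[[0,0,0],[0,0,0],[0,0,0],[0,0,0],[0,0,0],[0,0,0],[0,0,0],[0,0,0],[0,0,0],[0,0,0]])

```text
t: 21.98
eef_pos: [0.5068, -0.2197, 0.0093]
orientation: [1.0, -0.012, 0.0, -0.0]
contact_force: [0.1, 0.1, -3.4]
opening: 0.612
gripper_force: 50.0
```

>>> drive_tool(hand=[0.05,0.05,0.05,0.05], xyz=[[0,0,-0.0013],[0,0,-0.0008],[0,0,-0.0005],[0,0,0]], dr=[[0,0,0],[0,0,0],[0,0,0],[0,0,0]])

```text
t: 22.48
eef_pos: [0.5066, -0.2197, 0.0066]
orientation: [1.0, -0.012, 0.0, -0.0]
contact_force: [-1.7, 2.4, 6.1]
opening: 0.612
gripper_force: 50.0
```

>>> drive_tool(hand=[0.05,0.08,0.08,0.08,0.08,0.08,0.08,0.08], xyz=[[0,0,0.0003],[0,0,0],[0,0,0],[0,0,0.01],[0,0,0.03],[0,0,0.05],[0,0,0.05],[0,0,0]], dr=[[0,0,0],[0,0,0],[0,0,0],[0,0,0],[0,0,0],[0,0,0],[0,0,0],[0,0,0]])

```text
t: 23.48
eef_pos: [0.508, -0.2205, 0.1503]
orientation: [1.0, -0.012, 0.003, 0.0]
contact_force: [0.4, 0.2, -0.4]
opening: 0.852
gripper_force: 0.0
```

Run:
```python
from h import *
pose(); snap('wrist','w6'); snap('top','t6'); plane('t6',(150,290,380,480),(.008,.03))
a=cv2.imread('pics/w6.png'); b=cv2.imread('pics/t6.png')[50:310,130:480]
cv2.imwrite('pics/m6.png',np.hstack([cv2.resize(a,(400,250)),cv2.resize(b,(336,250))]))
```

```text
t 23.48 tcp [ 0.508  -0.2205  0.1503] yaw_y -91.4 z [ 0.005 -0.001 -1.   ] F [ 0.4  0.2 -0.4] open 80.1 g 0.0 q [-0.32  0.47  0.87  1.87 -0.43  0.99 -0.85]
t6 455 slope deg [-0.16  0.35] z 0.0173 mean [ 0.4662 -0.2115] rect [ 504.9 -216.5] [ 53.1 161.7] 88.7 ymin -0.2417
```

View pics/m6.png

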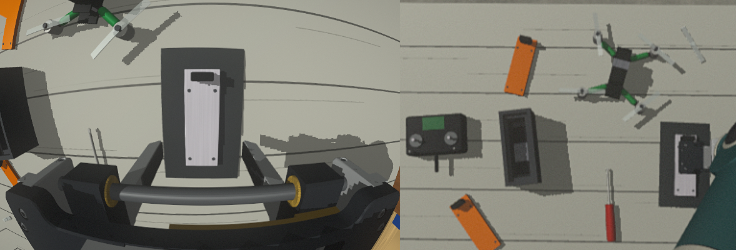

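The lid lies flat in the middle of the mat, pull up and released. In the wrist view the plate is at (202,118), inside the mat. The drone, controller and screwdriver are where they were, so I'm handing in.

```bash
python3 -c "
from cell import *
print(job_done())"
```

```text
the job is handed in; nothing more can be done
None
```

The job is handed in: the aluminium lid was tipped, laid crosswise on the box, regripped at its middle and set down flat on the mat with the pull up, and the drone, controller and screwdriver looked unmoved in the last picture (the hand-in call returned no verdict).

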